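# Find and release the latched key of the recess drawer

## Robot

A 6-joint arm with a two-finger parallel gripper is mounted at the origin on the work surface. World frame = base frame: x ahead of the robot, y to its left, z up, the work surface at z = 0. Lengths are in m, angles in rad, forces in N, time in s.
With the tool pointing down it reaches from about 0.4 to 0.825 m from the base axis. Payload 7 kg.
Tool frame: the origin (TCP) lies at the very end of the fingers, on their centre line; the grasp point (between the pads) lies 19 mm behind it; x points along the fingers, y is the direction in which the jaws open and shut, and the axes are right-handed (so a half turn about x gives the same grasp; the last joint's range is limited). The gripper opens to 88 mm and grips with 3 to 60 N. Pads are 19 mm wide; open, the fingers measure 130 mm over their backs; the gripper's body (78 mm by 193 mm) begins 47 mm behind the grasp point.
Start: joints at [-0.919, 0.359, 0.012, 0, -1.224, -0.288], TCP at [0.24, -0.631, 0.227] pointing down, gripper open.
Joint ranges: [-3.07, 3.07], [-1.43, 2.12], [-1.02, 1.25], [-3.03, 1.67], [-3.05, -0], [-3.03, 3.03]. Speed limits (rad/s): [2.39, 2.39, 3.01, 3.14, 3.14, 3.14].

## Interface

Orientations are given as [roll, pitch, yaw] about the fixed x, y, z axes, in that order (R = Rz(yaw) Ry(pitch) Rx(roll)).
In Python, from station import arm gives the robot as it stands.
- The arm moves only by the shell command python3 -m inch 'ROWS' [OPENING] [FORCE]. ROWS is text: rows parted by semicolons, each of 6 numbers parted by spaces: the shift along the world's x, y, z in units of 30 mm (1.0 is 30 mm), then the turn, a rotation vector about the world's x, y, z in units of 5 degrees (1.0 is 5 degrees). In form: dx dy dz wx wy wz; .... A call has 1 to 12 rows; each row shifts and turns the commanded pose from where the row before left it; what a row does not reach is not made up. A row lasts 1/8 s, in which the tool goes at most 62.5 mm and 10.7 degrees, less where a joint would pass 70% of its speed; a pose out of reach is approached as far as the arm can. A call is refused whole if a number of a shift passes 1 or a number of a turn 1, either way. A call with a gripper value outside its range is refused whole. OPENING is the opening, from 0 (shut) to 1 (fully open), set as the call begins (- or left out, the last holds). The fingers move at their own pace and stop on an object; FORCE is the grip in N (left out, the last holds). Time passes only in rows, so rows that do not move let the fingers close. It gives the time, the measured TCP pose, the force and the opening at its end, in the units of the state.
- arm.get_state(): the state, without advancing time (a new reading comes with each control period).
- arm.grab_frame(name): name is "scene" or "top" or "wrist"; returns a dict with "frame" (420x560x3 uint8, red, green, blue), "range_z" (420x560 float32, m along the optical axis (not along the pixel's ray), 0 where there is no reading), "mtx" (3x3 intrinsics, pixels), "pose" (4x4, takes a point from camera to world coordinates). Camera axes: x right, y up, looking along -z (the intrinsics and any distortion apply to the point x, -y, -z); pixel columns grow to the right and rows downward; lengths in m; the calibration is good to about 2 mm. A picture is of the moment at which its call begins.
- arm.job_done(): hands the job in, once; it reports no verdict.
Trained networks look in a picture, given as the dict that the camera call returned (one of the last four; its "shot" number tells which), for a name from the list of things; names that differ only in an ending like _2 or _b are one class to them, and where a whole thing is asked for, a point or a joint stands for the part that bears it (a point fixed in the world has none). Each returns a list of dicts, best first, with "confidence" (0 to 1); they miss things now and then, are a little off and sometimes report something else, mostly with a low value. They report only what shows in the picture. A call takes as long as a camera call.
- arm.search_frame(picture, target): "extent" ([centre column, centre row, width, height] as shares, 0 to 1, of the picture: columns of its width, rows of its height, round what is visible of it).
- arm.masks_of(picture, target): "mask" (420x560 bool, what is visible of it) and "extent" ([centre column, centre row, width, height] as shares, 0 to 1, of the picture: columns of its width, rows of its height, round what is visible of it).
- arm.place_of(picture, target): "position" ([column, row] as shares, 0 to 1, of the picture: columns of its width, rows of its height: a listed point, or the origin of a listed thing).
The state is a dict: "t": time; "q": joint angles; "qd": joint speeds; "joint_efforts": joint torques, N m; "eef_pos": TCP position; "ee_rot": TCP orientation; "force": force on the tool from outside, world axes, zero at the start; "moment": the same for the moment, N m; "width": finger opening in m.
Only numpy, scipy, OpenCV 4.12 (cv2) and the standard library are available. Lean on these libraries where they do the work, as an engineer would, in place of code of your own. Each camera call takes 0.05 s, during which the arm holds its last target. There are 200 camera calls.

## Task

One of the four identical keys in the tiled recess is latched down and keeps the little drawer beneath them shut. With the fingertips tap the four keys lightly, one after the other from left to right as seen from the robot, to find it, without pressing any of the other three home; then press the latched key home and let go, so that it springs up and the drawer pops out by itself. Do not push the key housing or touch the drawer, and leave everything that stands around where it is.

Things in the scene. Friction and masses are not known exactly. Their poses are not given: they have to be found in the camera images.
- console: White plastic key housing let into the sill of the recess, 120 mm deep (x) x 300 mm wide (y), its flat deck 88 mm above its origin (28 mm above the tiled sill). Origin: table level, below the middle of the key row. Its x axis points into the recess (away from the robot), its y axis along the key row to the left, z up. Fixed. The drawer sits in its front, under the deck.
- slot1 (a point): Place 1 of the key row counted from the left as seen from the robot (1 is the leftmost, at +y of the housing): point on the deck surface under the middle of the key there. The places are 45 mm apart along the housing's y axis.
- slot2 (a point): Place 2 of the key row counted from the left as seen from the robot (1 is the leftmost, at +y of the housing): point on the deck surface under the middle of the key there. The places are 45 mm apart along the housing's y axis.
- slot3 (a point): Place 3 of the key row counted from the left as seen from the robot (1 is the leftmost, at +y of the housing): point on the deck surface under the middle of the key there. The places are 45 mm apart along the housing's y axis.
- slot4 (a point): Place 4 of the key row counted from the left as seen from the robot (1 is the leftmost, at +y of the housing): point on the deck surface under the middle of the key there. The places are 45 mm apart along the housing's y axis.
- key_a_top (a point): Middle of the top face of key a: an aluminium block in a thin grey frame (40 x 35 mm, 3 mm high), 30 mm (x) x 26 mm (y) whose flat top stands 16 mm above the deck when up and about 12 mm when latched down. A key that is up starts to sink at about 2.5 N and needs about 7.5 N to go home, 8 mm down. The latched key stands firm up to about 5 N; pressed on (about 4 mm more and 10 N to its stop) its latch lets go on the way, and it springs up when let go.
- key_b_top (a point): Middle of the top face of key b: an aluminium block in a thin grey frame (40 x 35 mm, 3 mm high), 30 mm (x) x 26 mm (y) whose flat top stands 16 mm above the deck when up and about 12 mm when latched down. A key that is up starts to sink at about 2.5 N and needs about 7.5 N to go home, 8 mm down. The latched key stands firm up to about 5 N; pressed on (about 4 mm more and 10 N to its stop) its latch lets go on the way, and it springs up when let go.
- key_c_top (a point): Middle of the top face of key c: an aluminium block in a thin grey frame (40 x 35 mm, 3 mm high), 30 mm (x) x 26 mm (y) whose flat top stands 16 mm above the deck when up and about 12 mm when latched down. A key that is up starts to sink at about 2.5 N and needs about 7.5 N to go home, 8 mm down. The latched key stands firm up to about 5 N; pressed on (about 4 mm more and 10 N to its stop) its latch lets go on the way, and it springs up when let go.
- key_d_top (a point): Middle of the top face of key d: an aluminium block in a thin grey frame (40 x 35 mm, 3 mm high), 30 mm (x) x 26 mm (y) whose flat top stands 16 mm above the deck when up and about 12 mm when latched down. A key that is up starts to sink at about 2.5 N and needs about 7.5 N to go home, 8 mm down. The latched key stands firm up to about 5 N; pressed on (about 4 mm more and 10 N to its stop) its latch lets go on the way, and it springs up when let go.
- key_a (a joint): Press travel of one of the four identical keys, in m: 0 = fully up (sprung), about 0.004 = latched down, 0.008 = pressed home on its stop. Which of a, b, c, d stands in which place of the row changes from start to start.
- key_b (a joint): Press travel of one of the four identical keys, in m: 0 = fully up (sprung), about 0.004 = latched down, 0.008 = pressed home on its stop. Which of a, b, c, d stands in which place of the row changes from start to start.
- key_c (a joint): Press travel of one of the four identical keys, in m: 0 = fully up (sprung), about 0.004 = latched down, 0.008 = pressed home on its stop. Which of a, b, c, d stands in which place of the row changes from start to start.
- key_d (a joint): Press travel of one of the four identical keys, in m: 0 = fully up (sprung), about 0.004 = latched down, 0.008 = pressed home on its stop. Which of a, b, c, d stands in which place of the row changes from start to start.
- drawer (a joint): How far the grey plastic drawer is out, in m: 0 = shut, 0.05 = fully out. A light spring drives it out towards the robot (the housing's -x) once no key is down.
- drawer_front (a point): Middle of the outer face of the drawer's front panel (198 mm wide, 36 mm high), below the key row.
- tiffin: Rectangular steel tiffin box, 110 x 160 mm, 50 mm high, fixed on the sill at the right of the recess, set back from the housing; origin under its centre.
- tiffin_lid_handle (a point): Steel knob on the tiffin box's hinged lid, which is shut; about 35 mm above the lid.
- canister_tall: Aluminium canister, 68 mm across, 95 mm high with its knob, loose on the sill left behind the housing; origin under its centre.
- canister_wide: Aluminium canister, 84 mm across, 80 mm high with its knob, loose on the sill at the left; origin under its centre.
- green_lid: Round green hard silicone lid, 96 mm across, 25 mm high with its knob, lying on the sill behind the housing; origin under its centre.
- spoon_holder: White ceramic cup for spoons, 72 mm across, 75 mm high, loose on the sill left of the housing; origin under its centre.
- shaker: Small steel shaker, 34 mm across, 51 mm high, loose on the deck about 58 mm left of the leftmost key's middle; origin under its centre.
- jar: Small white ceramic jar with a cork, 36 mm across, 44 mm high, loose on the deck about 58 mm right of the rightmost key's middle; origin under its centre.

How it is judged:
On the way, in this order (a step that is already met when the one before it is completed fails the run):
1. the fingers have touched the first key from the left (((contact force between the fingers and key_a above 0.3 N and horizontal distance between key_a_top and slot1 below 0.012 m) or (contact force between the fingers and key_b above 0.3 N and horizontal distance between key_b_top and slot1 below 0.012 m) or (contact force between the fingers and key_c above 0.3 N and horizontal distance between key_c_top and slot1 below 0.012 m) or (contact force between the fingers and key_d above 0.3 N and horizontal distance between key_d_top and slot1 below 0.012 m))), for 0.04 s.
2. the fingers have touched the second key from the left (((contact force between the fingers and key_a above 0.3 N and horizontal distance between key_a_top and slot2 below 0.012 m) or (contact force between the fingers and key_b above 0.3 N and horizontal distance between key_b_top and slot2 below 0.012 m) or (contact force between the fingers and key_c above 0.3 N and horizontal distance between key_c_top and slot2 below 0.012 m) or (contact force between the fingers and key_d above 0.3 N and horizontal distance between key_d_top and slot2 below 0.012 m))), for 0.04 s.
3. the fingers have touched the third key from the left (((contact force between the fingers and key_a above 0.3 N and horizontal distance between key_a_top and slot3 below 0.012 m) or (contact force between the fingers and key_b above 0.3 N and horizontal distance between key_b_top and slot3 below 0.012 m) or (contact force between the fingers and key_c above 0.3 N and horizontal distance between key_c_top and slot3 below 0.012 m) or (contact force between the fingers and key_d above 0.3 N and horizontal distance between key_d_top and slot3 below 0.012 m))), for 0.04 s.
4. the fingers have touched the fourth key from the left (((contact force between the fingers and key_a above 0.3 N and horizontal distance between key_a_top and slot4 below 0.012 m) or (contact force between the fingers and key_b above 0.3 N and horizontal distance between key_b_top and slot4 below 0.012 m) or (contact force between the fingers and key_c above 0.3 N and horizontal distance between key_c_top and slot4 below 0.012 m) or (contact force between the fingers and key_d above 0.3 N and horizontal distance between key_d_top and slot4 below 0.012 m))), for 0.04 s.
5. the latched key has been released: all keys up, drawer out (value of joint drawer above 0.04 m and value of joint each of key_a, key_b, key_c, key_d below 0.002 m), for 0.2 s.
At the end, for the whole second after the job is handed in: All four keys are up (within 2 mm), the drawer is out by more than 40 mm, every loose bystander is within 20 mm of its starting place and the tiffin lid is shut (its knob within 20 mm of its starting place) (all of step 5 and not (distance of any of canister_tall, canister_wide, green_lid, spoon_holder, shaker, jar, tiffin_lid_handle from where it was at the start of the episode above 0.02 m)); the robot touches nothing.
It fails at once if a key that was not latched is pressed nearly home (deeper than 6.5 mm) ((value of joint key_a above 0.0065 m and distance of key_a_top from where it was at the start of the episode above 0.0055 m) or (value of joint key_b above 0.0065 m and distance of key_b_top from where it was at the start of the episode above 0.0055 m) or (value of joint key_c above 0.0065 m and distance of key_c_top from where it was at the start of the episode above 0.0055 m) or (value of joint key_d above 0.0065 m and distance of key_d_top from where it was at the start of the episode above 0.0055 m)).
It fails at once if the robot pushes the key housing or the drawer (over 3 N) (contact force between any of the fingers, the arm and console above 3 N).
It fails at once if a bystander is shifted or lifted by more than 20 mm, or the knob of the tiffin lid by more than 20 mm (distance of any of canister_tall, canister_wide, green_lid, spoon_holder, shaker, jar, tiffin_lid_handle from where it was at the start of the episode above 0.02 m).
It also fails if it takes over 53 s, if anything falls off the work surface, if the arm or the gripper's body presses on something with over 40 N, if the wrist force passes 120 N, or if a joint passes its speed limit or range.

## Working session

There is one attempt and no reset: what is moved stays moved. The work goes in short steps, Python scripts to look and compute and a shell command to move; the robot and the scene stay as the last step left them, time stands still between calls to the robot, and variables do not carry over. Pictures are saved under pics/ and viewed, about 8 in all and at most 12, crops included, and the job is handed in when it is done.

```bash
mkdir -p pics; cat > h.py <<'E'
import numpy as np, cv2
from station import arm
def px2w(f,c,r,z=None):
    K=f["mtx"];P=f["pose"]
    d=np.array([(c-K[0,2])/K[0,0],-(r-K[1,2])/K[1,1],-1.0])
    if z is None:
        zz=f["range_z"][int(round(r)),int(round(c))]
        return P[:3,:3]@(d*zz)+P[:3,3]
    v=P[:3,:3]@d
    return P[:3,3]+v*(z-P[2,3])/v[2]
def w2px(f,p):
    K=f["mtx"];P=f["pose"];q=P[:3,:3].T@(np.array(p)-P[:3,3])
    return K[0,0]*q[0]/-q[2]+K[0,2],K[1,1]*-q[1]/-q[2]+K[1,2]
def save(f,n): cv2.imwrite("pics/"+n,cv2.cvtColor(f["frame"],cv2.COLOR_RGB2BGR))
E
python3 - <<'E'
from h import *
s=arm.get_state();print(s)
fs={n:arm.grab_frame(n) for n in("scene","top")}
ims=[]
for n,f in fs.items():
    print(n,f["pose"].round(3).tolist(),f["mtx"].round(1).tolist())
    for t in ["console","key_a_top","drawer_front","slot1","slot4","shaker","jar"]:
        for o in arm.place_of(f,t)[:5]:
            c,r=o["position"][0]*560,o["position"][1]*420
            print(t,round(o["confidence"],2),round(c),round(r),px2w(f,min(c,559),min(r,419)).round(3))
    save(f,n+"0.png")
E
```

```text
{'t': 0.0, 'q': array([-9.18869239e-01,  3.59367819e-01,  1.10848579e-02, -3.82699163e-04,
       -1.22407504e+00, -2.88120536e-01]), 'qd': array([ 2.02818636e-04, -1.60646640e-03, -1.32189442e-03,  1.84227448e-05,
        1.29395635e-03, -2.35470226e-04]), 'joint_efforts': array([-3.16033482e-03, -5.82722425e+01,  2.93044192e+01,  6.99734151e+00,
        6.67826651e-03, -1.71478664e-04]), 'eef_pos': array([ 0.24002223, -0.63037615,  0.22564045]), 'ee_rot': array([1.63252452, 1.56919374, 1.99620074]), 'force': array([-0.08692989,  0.01165064,  0.94501796]), 'moment': array([ 0.04501491, -0.05672162,  0.03282598]), 'width': 0.08754506127446805}
scene [[-0.558, -0.599, 0.574, 1.072], [0.83, -0.403, 0.386, 0.401], [0.0, 0.692, 0.722, 0.75], [0.0, 0.0, 0.0, 1.0]] [[399.8, 0.0, 277.9], [0.0, 399.8, 208.5], [0.0, 0.0, 1.0]]
console 0.62 295 230 [0.575 0.111 0.083]
key_a_top 0.72 323 214 [0.512 0.145 0.098]
slot1 0.86 304 212 [0.528 0.106 0.095]
slot1 0.8 273 193 [0.519 0.015 0.098]
slot1 0.79 286 200 [0.523 0.055 0.104]
slot1 0.71 318 215 [0.521 0.139 0.1  ]
slot4 0.86 304 212 [0.528 0.106
[... 333 characters left out ...]
45], [0.0, 0.0, 0.0, 1.0]] [[484.6, 0.0, 281.1], [0.0, 484.6, 209.1], [0.0, 0.0, 1.0]]
console 0.72 279 256 [0.506 0.07  0.091]
console 0.54 413 206 [ 0.604 -0.186  0.119]
key_a_top 0.62 243 248 [0.52  0.141 0.099]
key_a_top 0.34 266 253 [0.511 0.096 0.103]
drawer_front 0.68 292 251 [0.514 0.047 0.106]
drawer_front 0.61 278 283 [0.453 0.072 0.086]
slot1 0.88 243 253 [0.509 0.14  0.1  ]
slot1 0.78 311 259 [0.501 0.01  0.101]
slot1 0.73 290 257 [0.504 0.051 0.101]
slot4 0.88 243 253 [0.509 0.14  0.1  ]
slot4 0.78 311 259 [0.501 0.01  0.101]
slot4 0.73 290 257 [0.504 0.051 0.101]
shaker 0.67 212 250 [0.514 0.196 0.141]
jar 0.84 341 255 [ 0.508 -0.046  0.135]
jar 0.42 279 257 [0.504 0.072 0.088]
```

View pics/top0.png

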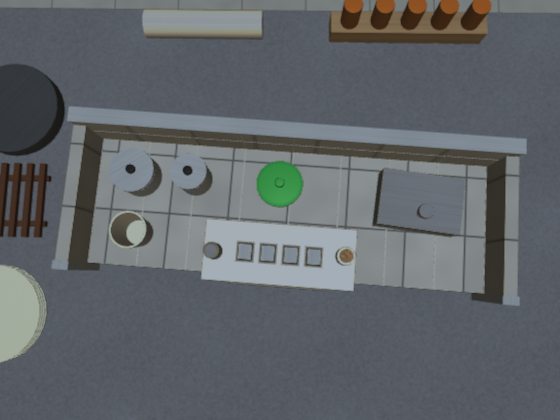

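View pics/scene0.png

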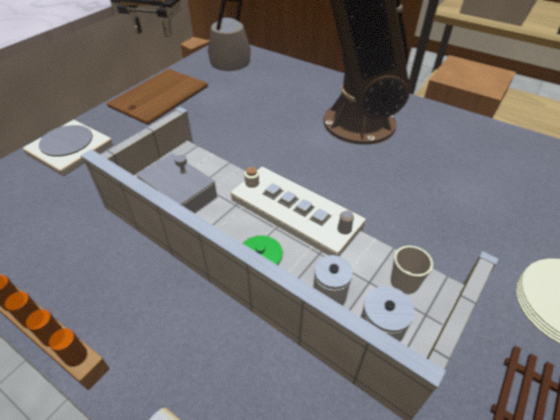

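The top view shows four keys at columns ≈245/268/291/314, row ≈252–257. The shaker is at (212,250) and the jar at (345,256). The recess opens towards the robot. Next I measure the key centres, wall heights and tool orientation.

```bash
python3 - <<'E'
from h import *
from scipy.spatial.transform import Rotation as R
s=arm.get_state(); print(R.from_euler("xyz",s["ee_rot"]).as_matrix().round(3).tolist())
f=arm.grab_frame("top")
g=cv2.cvtColor(f["frame"],cv2.COLOR_RGB2GRAY)
# wall heights
for c,r in[(300,128),(510,250),(68,200),(130,120),(430,212),(128,230)]: print((c,r),px2w(f,c,r).round(3))
# deck blob
m=((g>175)).astype(np.uint8); n,l,st,ce=cv2.connectedComponentsWithStats(m)
k=l[275,280]; mk=(l==k).astype(np.uint8)
cs,_=cv2.findContours(mk,0,2); c=max(cs,key=cv2.contourArea); rr=cv2.minAreaRect(c); print(rr,[px2w(f,*p,z=.088).round(3).tolist() for p in cv2.boxPoints(rr)])
for c,r in[(225,262),(340,280),(280,275),(225,232)]: print("deck",px2w(f,c,r).round(3))
for t in ["key_a"]:
  for o in arm.masks_of(f,t)[:6]:
    ys,xs=np.where(o["mask"]); z=[px2w(f,x,y)[2] for x,y in zip(xs,ys)]
    print(t,round(o["confidence"],2),len(xs),xs.mean().round(1),ys.mean().round(1),px2w(f,xs.mean(),ys.mean(),z=.103).round(4),np.median(z).round(4))
big=cv2.resize(f["frame"][210:300,190:370],None,fx=4,fy=4,interpolation=cv2.INTER_CUBIC)
cv2.imwrite("pics/crop.png",big[:,:,::-1])
E
```

```text
[[0.0, -0.356, 0.935], [-0.0, 0.935, 0.356], [-1.0, -0.0, -0.0]]
(300, 128) [0.738 0.035 0.178]
(510, 250) [ 0.521 -0.352  0.152]
(68, 200) [0.601 0.468 0.151]
(130, 120) [0.749 0.351 0.178]
(430, 212) [ 0.588 -0.206  0.16 ]
(128, 230) [0.554 0.38  0.065]
((279.5, 209.5), (419.0, 559.0), 90.0) [[1.038, 0.675, 0.088], [1.051, -0.507, 0.088], [0.211, -0.458, 0.088], [0.189, 0.595, 0.088]]
deck [0.492 0.177 0.092]
deck [ 0.461 -0.049  0.085]
deck [0.469 0.069 0.087]
deck [0.551 0.179 0.086]
key_a 0.77 202 267.8 253.3 [0.51   0.0927 0.103 ] 0.1039
key_a 0.7 217 313.3 257.1 [0.5042 0.0045 0.103 ] 0.1036
key_a 0.51 204 245.1 251.2 [0.5132 0.137  0.103 ] 0.1004
key_a 0.5 222 290.3 254.9 [0.5075 0.0492 0.103 ] 0.1041
key_a 0.43 1951 135.6 172.2 [0.6663 0.3591 0.103 ] 0.1294
```

View pics/crop.png

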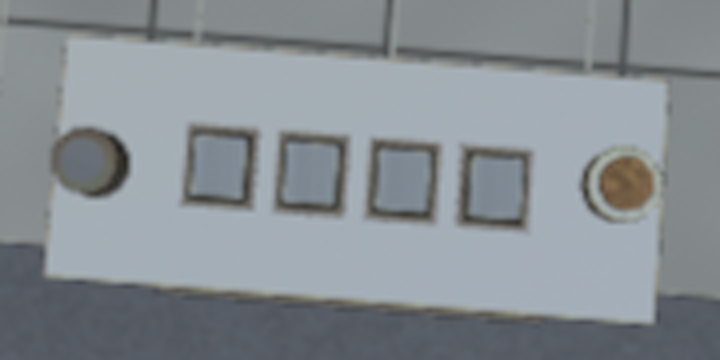

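The leftmost key reads about 3 mm lower than the others, so it is the likely latched one, but I will confirm by tapping. Key tops 1–4 are at about (0.513,0.137), (0.510,0.093), (0.5075,0.049) and (0.504,0.0045), with a row yaw of about −4°. I go above key 1 with the gripper shut.

```bash
python3 -m inch '0.35 1 0 0 0 -0.19;0.35 1 0 0 0 -0.19;0.35 1 0 0 0 -0.19;0.35 1 0 0 0 -0.19;0.35 1 0 0 0 -0.19;0.35 1 0 0 0 -0.19;0.35 1 0 0 0 -0.19;0.35 1 0 0 0 -0.19;0.35 1 0 0 0 -0.19;0.35 1 0 0 0 -0.19;0.35 1 0 0 0 -0.19;0.35 1 0 0 0 -0.19' 0 10
python3 -m inch '0.35 1 0 0 0 -0.19;0.35 1 0 0 0 -0.19;0.35 1 0 0 0 -0.19;0.35 1 0 0 0 -0.19;0.35 1 0 0 0 -0.19;0.35 1 0 0 0 -0.19;0.35 1 0 0 0 -0.19;0.35 1 0 0 0 -0.19;0.35 1 0 0 0 -0.19;0.35 1 0 0 0 -0.19;0.35 1 0 0 0 -0.19;0.35 1 0 0 0 -0.19'
cat > st.py <<'E'
from h import *
from scipy.spatial.transform import Rotation as R
s=arm.get_state(); print(s["t"],s["eef_pos"].round(4),s["force"].round(2),s["width"]); print(R.from_euler("xyz",s["ee_rot"]).as_matrix().round(3).tolist())
E
python3 st.py
```

```text
t: 2.4
eef_pos: [0.3664, -0.2699, 0.2268]
ee_rot: [-0.431, 1.57, -0.267]
force: [1.1, 0.1, -0.1]
width: 0.0004
t: 3.9
eef_pos: [0.4924, 0.0903, 0.2268]
ee_rot: [0.5, 1.57, 0.465]
force: [-0.4, -0.7, -0.2]
width: 0.0007
3.9 [0.4924 0.0903 0.2268] [-0.44 -0.72 -0.21] 0.0006569581092024349
[[0.001, 0.034, 0.999], [0.0, 0.999, -0.034], [-1.0, 0.0, 0.001]]
```

```bash
python3 -m inch '0.35 0.8 0 0 0 -0.2;0.35 0.77 0 0 0 -0.2;0 0 -0.9 0 0 0;0 0 -0.9 0 0 0;0 0 -0.7 0 0 0;0 0 0 0 0 0;0 0 0 0 0 0'
python3 - <<'E'
from h import *
s=arm.get_state(); print(s["eef_pos"].round(4),s["force"].round(2))
f=arm.grab_frame("wrist"); save(f,"w1.png"); print(w2px(f,s["eef_pos"]))
for i in range(4): print(w2px(f,[.5132-.003*i,.137-.0445*i,.103]))
for o in arm.masks_of(f,"key_a")[:6]:
    ys,xs=np.where(o["mask"]); z=[px2w(f,x,y)[2] for x,y in zip(xs,ys)]
    zm=np.median(z); print(round(o["confidence"],2),len(xs),xs.mean().round(1),ys.mean().round(1),px2w(f,xs.mean(),ys.mean(),z=zm).round(4))
E
```

```text
t: 4.78
eef_pos: [0.5137, 0.1365, 0.1525]
ee_rot: [0.396, 1.57, 0.327]
force: [0.3, 0.8, 0.1]
width: 0.0003
[0.5137 0.1365 0.1525] [0.29 0.82 0.07]
(np.float64(281.80102318416715), np.float64(264.75221514065487))
(np.float64(281.9389595299551), np.float64(231.24248213461328))
(np.float64(218.01201563363725), np.float64(231.38516448665467))
(np.float64(154.10379652379254), np.float64(231.52780504573036))
(np.float64(90.21429397463376), np.float64(231.67040383019986))
0.88 1551 283.7 227.2 [0.5118 0.1383 0.0988]
0.87 1741 221.4 229.3 [0.509  0.0949 0.1025]
0.81 1987 96.8 229.9 [0.5034 0.008  0.1023]
0.64 1889 159.0 229.6 [0.5062 0.0514 0.1025]
```

View pics/w1.png

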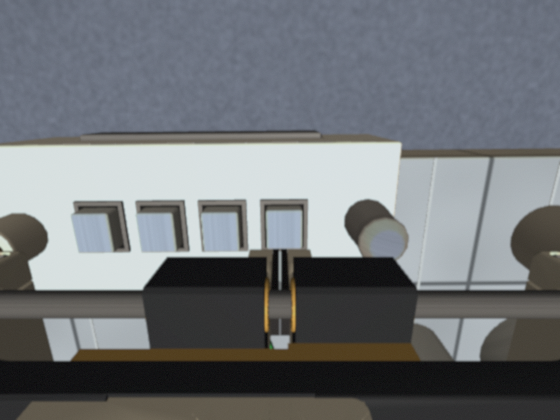

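The wrist picture shows the four keys in row ≈230 (columns 97–284), with key 1 directly under the fingers and again about 4 mm lower than the rest. I descend gently onto key 1.

```bash
python3 -m inch '0 0.05 -0.8 0 0 0;0 0 -0.75 0 0 0;0 0 0 0 0 0;0 0 0 0 0 0;0 0 0 0 0 0'; for i in 1 2 3 4 5 6; do python3 -c "
from h import *
s=arm.get_state();print(s['eef_pos'].round(4),s['force'].round(2))"; done | tail -1
python3 -m inch '0 0 -0.1 0 0 0;0 0 0 0 0 0;0 0 0 0 0 0'
```

```text
t: 5.5
eef_pos: [0.5138, 0.1382, 0.1063]
ee_rot: [0.606, 1.569, 0.537]
force: [-0.6, -0.3, -0.1]
width: 0.0003
[0.5138 0.1382 0.1063] [-0.64 -0.31 -0.14]
t: 5.88
eef_pos: [0.5132, 0.1378, 0.1021]
ee_rot: [0.382, 1.571, 0.313]
force: [0.5, -0.9, -1.1]
width: 0.0003
```

```bash
python3 -m inch '0 0 -0.05 0 0 0;0 0 0 0 0 0' | egrep 'pos|force'; python3 -m inch '0 0 -0.033 0 0 0;0 0 0 0 0 0' | egrep 'pos|force'
```

```text
eef_pos: [0.5133, 0.1378, 0.1006]
force: [0.2, 0.4, 0.8]
eef_pos: [0.5133, 0.1378, 0.0999]
force: [-1.8, 0.8, 4.6]
```

```bash
python3 -m inch '0 0 0 0 0 0' | egrep 'pos|force'
```

```text
eef_pos: [0.5133, 0.1378, 0.0999]
force: [-1.8, -0.5, 6.0]
```

Firm contact at z = 0.0999 with about 5 N and no sinking, so key 1 is the latched one. I lift and go to key 2.

```bash
python3 -m inch '0 0 0.5 0 0 0;-0.05 -0.72 0 0 0 0;-0.08 -0.72 0 0 0 0;0 0 -0.2 0 0 0;0 0 0 0 0 0;0 0 0 0 0 0' | egrep 'pos|force'; python3 -m inch '0 0 -0.1 0 0 0;0 0 0 0 0 0' | egrep 'pos|force';  python3 -m inch '0 0 -0.067 0 0 0;0 0 0 0 0 0' | egrep 'pos|force'
```

```text
eef_pos: [0.5093, 0.0946, 0.1084]
force: [-0.3, 0.1, -0.3]
eef_pos: [0.5091, 0.0948, 0.1052]
force: [-0.5, 0.4, -0.1]
eef_pos: [0.5094, 0.0948, 0.1037]
force: [-1.5, 0.6, 3.2]
```

```bash
python3 -m inch '0 0 -0.05 0 0 0;0 0 0 0 0 0' | egrep 'pos|force'; python3 -m inch '0 0 0.45 0 0 0;-0.05 -0.72 0 0 0 0;-0.05 -0.72 0 0 0 0;0 0 -0.2 0 0 0;0 0 0 0 0 0;0 0 0 0 0 0' | egrep 'pos|force'; python3 -m inch '0 0 -0.1 0 0 0;0 0 0 0 0 0' | egrep 'pos|force';  python3 -m inch '0 0 -0.05 0 0 0;0 0 0 0 0 0' | egrep 'pos|force'
```

```text
eef_pos: [0.5094, 0.0948, 0.1022]
force: [-2.0, 0.8, 3.5]
eef_pos: [0.5063, 0.0515, 0.1095]
force: [1.3, -0.6, -0.7]
eef_pos: [0.5061, 0.0516, 0.1063]
force: [-0.1, -0.1, -0.5]
eef_pos: [0.5062, 0.0514, 0.105]
force: [-0.1, -0.9, 0.1]
```

Key 2 yielded from 0.1037 to 0.1022 at about 3.5 N, so it is up. Now key 3.

```bash
python3 -m inch '0 0 -0.05 0 0 0;0 0 0 0 0 0' | egrep 'pos|force'; python3 -m inch '0 0 -0.05 0 0 0;0 0 0 0 0 0' | egrep 'pos|force'
```

```text
eef_pos: [0.5064, 0.0515, 0.1037]
force: [-0.2, 0.3, 3.1]
eef_pos: [0.5064, 0.0514, 0.1022]
force: [-1.8, -0.2, 3.5]
```

```bash
python3 -m inch '0 0 0.45 0 0 0;-0.05 -0.74 0 0 0 0;-0.05 -0.74 0 0 0 0;0 0 -0.25 0 0 0;0 0 0 0 0 0;0 0 0 0 0 0' | egrep 'pos|force'; python3 -m inch '0 0 -0.1 0 0 0;0 0 0 0 0 0' | egrep 'pos|force';  python3 -m inch '0 0 -0.05 0 0 0;0 0 0 0 0 0' | egrep 'pos|force';  python3 -m inch '0 0 -0.05 0 0 0;0 0 0 0 0 0' | egrep 'pos|force'
```

```text
eef_pos: [0.5034, 0.0075, 0.1081]
force: [-0.4, -0.1, 0.8]
eef_pos: [0.5031, 0.0072, 0.1048]
force: [-0.7, -0.4, 0.1]
eef_pos: [0.5034, 0.0072, 0.1037]
force: [-2.0, 0.7, 2.6]
eef_pos: [0.5034, 0.0071, 0.1021]
force: [-1.4, 2.0, 3.6]
```

Keys 2, 3 and 4 all yield, so only key 1 is latched. I return to it, staying above the keys.

```bash
python3 -m inch '0 0 0.5 0 0 0;0.06 0.87 0 0 0 0;0.06 0.87 0 0 0 0;0.06 0.87 0 0 0 0;0.06 0.88 0 0 0 0;0.06 0.87 0 0 0 0;0 0 -0.3 0 0 0;0 0 0 0 0 0;0 0 0 0 0 0' | egrep 'pos|force'; python3 -m inch '0 0 -0.23 0 0 0;0 0 -0.05 0 0 0;0 0 0 0 0 0' | egrep 'pos|force'
```

```text
eef_pos: [0.5122, 0.1371, 0.1082]
force: [0.3, -0.0, 0.1]
eef_pos: [0.5124, 0.1374, 0.0999]
force: [-0.1, -1.0, 4.1]
```

Now press about 4 mm more, in small steps.

```bash
for i in 1; do python3 -m inch '0 0 -0.067 0 0 0;0 0 0 0 0 0' | egrep 'pos|force'; done; python3 -m inch '0 0 -0.05 0 0 0;0 0 0 0 0 0' | egrep 'pos|force'; python3 -m inch '0 0 -0.033 0 0 0;0 0 0 0 0 0' | egrep 'pos|force'
```

```text
eef_pos: [0.5125, 0.1374, 0.0982]
force: [-2.2, -1.5, 6.3]
eef_pos: [0.5125, 0.1375, 0.0968]
force: [-1.6, -1.7, 7.2]
eef_pos: [0.5125, 0.1374, 0.0962]
force: [-3.6, -1.4, 12.2]
```

It is on its stop at about 12 N. I lift off and look.

```bash
python3 -m inch '0 0 0.3 0 0 0;0 0 0.6 0 0 0;0 0 0.8 0 0 0;0 0 0.8 0 0 0;0 0 0.8 0 0 0;0 0 0 0 0 0;0 0 0 0 0 0;0 0 0 0 0 0' | egrep 'pos|force'
python3 - <<'E'
from h import *
f=arm.grab_frame("wrist"); save(f,"w2.png")
for o in arm.masks_of(f,"key_a")[:4]:
    ys,xs=np.where(o["mask"]); z=[px2w(f,x,y)[2] for x,y in zip(xs,ys)]
    zm=np.median(z); print(round(o["confidence"],2),len(xs),px2w(f,xs.mean(),ys.mean(),z=zm).round(4))
E
```

```text
eef_pos: [0.5117, 0.1375, 0.1933]
force: [0.8, 0.2, -0.8]
0.89 1355 [0.5039 0.0071 0.1024]
0.75 1253 [0.5093 0.0946 0.1025]
0.66 1187 [0.5119 0.1385 0.1026]
```

View pics/w2.png

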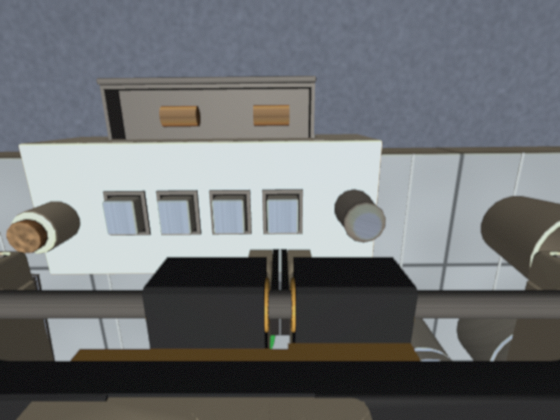

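The drawer is out (front edge at row ≈80, columns 100–315) and key 1 has sprung up to the same height as its neighbours. I check how far out the drawer is, check the bystanders, then hand in.

```bash
python3 - <<'E'
from h import *
f=arm.grab_frame("wrist")
print("front",px2w(f,210,82).round(4),"deck edge",px2w(f,210,142).round(4),px2w(f,210,145).round(4))
a=cv2.imread("pics/top0.png").astype(int); t=arm.grab_frame("top"); 
for n in["shaker","jar"]:
  for o in arm.place_of(t,n)[:1]: print(n,o["position"][0]*560,o["position"][1]*420,o["confidence"])
s=arm.get_state(); print(s["t"],s["eef_pos"].round(3),s["force"].round(2)); arm.job_done()
E
```

```text
front [0.4018 0.0814 0.0453] deck edge [0.4513 0.0832 0.0857] [0.4536 0.0832 0.087 ]
jar 343.784 254.1 0.52
14.8 [0.512 0.138 0.194] [-0.18  0.32 -0.01]
the job is handed in; nothing more can be done
```

I found the latched key, pressed it home and let go. It sprang up, the drawer came out by itself, and I handed the job in at about 14.8 s. There is no verdict yet.

- **Tapping:** I tapped the keys in order from left to right. Key 1 stood firm at about 5 N (one reading was 6 N) and sat about 4 mm lower than the others. Keys 2, 3 and 4 each gave way by about 1.5–2 mm at about 3.5 N, well short of home.
- **Pressing:** I pressed key 1 to its stop, reading about 12 N, then lifted clear.
- **Keys and drawer afterwards:** Key 1, 2 and 4 tops read the same height (0.1024–0.1026 m). The depth check missed key 3, but the picture shows it level with the rest. The drawer front is about 50 mm ahead of the deck edge.
- **Bystanders:** In the last wrist picture the shaker and jar stood where they were, and the jar's position in the top view matched its start to within a few pixels. In that last top view the detector did not report the shaker, and the arm may have been hiding it. I did not re-measure the canisters, lid, cup or tiffin, but the arm stayed clear of them.
- **Robot at hand-in:** The fingers were about 90 mm above the keys, with the wrist force near zero.

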